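Open a push-and-turn canister and check the scale

ROBOT

A 6-joint arm with a two-finger parallel gripper is mounted at the origin on a cart in front of the work surface, level with it; the furniture and walls round the work are solid. World frame = base frame: x ahead of the robot, y to its left, z up, the work surface at z = 0. Lengths are in m, angles in rad, forces in N, time in s.
With the tool pointing down it reaches from about 0.35 to 0.775 m from the base axis. Payload 5.5 kg.
Tool frame: the origin (TCP) lies between the finger pads; the fingertips stand 22 mm ahead of it and the grasp point (between the pads) lies 3 mm ahead of it; z points along the fingers, y is the line along which they close (so a half turn about z gives the same grasp; the last joint's range is limited). The gripper opens to 85 mm and grips with 20 to 120 N. Pads are 22 mm wide; open, the fingers measure 114 mm over their backs; the gripper's body (76 mm by 85 mm) begins 54 mm behind the grasp point. The pads swing forward as they close: fully open they stand 13 mm farther back than shut.
Start: joints at [-1.312, 0.313, 0.046, 1.304, 0, 1.431], TCP at [0.223, -0.53, 0.223] pointing down, gripper open.
Joint ranges: [-2.76, 2.76], [-0.86, 1.69], [-1.03, 1.26], [-2.2, 2.34], [-1.47, 1.5], [-3.14, 3.14]. Speed limits (rad/s): [2.57, 2.57, 3.14, 3.14, 3.14, 3.14].

INTERFACE

Orientations are given as a unit quaternion [w, x, y, z].
In Python, from workcell import env gives the robot as it stands.
- The arm moves only by the tool pendant, called after "Call:" by a JSON object that holds its "op" and its "data". Schema: {"type":"object","properties":{"ticks":{"type":"array","items":{"type":"object","properties":{"d":{"type":"array","items":{"type":"number"},"minItems":3,"maxItems":3},"rotvec":{"type":"array","items":{"type":"number"},"minItems":3,"maxItems":3}},"additionalProperties":false},"minItems":1,"maxItems":8},"finger_gap":{"type":"number"},"grip_n":{"type":"number"},"only":{"type":"string"},"quiet":{"type":"boolean"},"lines":{"type":"string"}},"required":["ticks"],"additionalProperties":false}. ticks is a list of rows, 1 to 8 of them, each an object with the fields d (a list: dx, dy, dz in m), rotvec (a list: a rotation vector rx, ry, rz in rad); a field left out counts as zero; each row is the pose to reach, as a shift and turn from the pose commanded when the call began, along the tool's axes at that moment; what a row does not reach only later rows make up. A row lasts 1/8 s, in which the tool goes at most 0.0625 m and 0.188 rad, less where a joint would pass 70% of its speed; a pose out of reach is approached as far as the arm can. finger_gap is the finger opening in m, set as the call begins (left out keeps the last). The fingers move at their own pace and stop on an object; grip_n is the grip in N (left out, the last holds). Time passes only in rows, so rows that do not move let the fingers close. The tool returns the time, the measured TCP pose, the force, the opening and the grip force at its end. only (a regular expression) keeps the lines of the reply that match it, lines (a string "A,B") keeps lines A to B, and quiet returns only ok. Input that does not fit is refused with a message, and nothing moves.
- env.get_state(): the state, without advancing time (a new reading comes with each control period).
- env.read_camera(name): name is "scene" or "top" or "wrist"; returns a dict with "image" (384x512x3 uint8, red, green, blue), "K" (3x3 intrinsics, pixels), "D" ([k1, k2, p1, p2, k3] as OpenCV has them; the pictures are not rectified), "R" (3x3) and "t" (3): a world point X has camera coordinates R X + t. Camera axes: x right, y down, z forward; pixel columns grow to the right and rows downward; lengths in m; the calibration is good to about 2 mm. A picture is of the moment at which its call begins. There is no depth.
- env.hand_in(): hands the job in; it is judged then, once.
The state is a dict: "clock": time; "joint_pos": joint angles; "qvel": joint speeds; "tau": joint torques, N m; "tcp_pos": TCP position; "orientation": TCP orientation; "wrist_force": force on the tool from outside, world axes, zero at the start; "ft_torque": the same for the moment, N m; "finger_gap": finger opening in m; "grip_force": force on a finger pad.
Only numpy, scipy, OpenCV 4.12 (cv2) and the standard library are available. Lean on these libraries where they do the work, as an engineer would, in place of code of your own. Each camera call takes 0.05 s, during which the arm holds its last target. There are 200 camera calls.

TASK

Check the bench scale with the small reference weight from the canister. Open the canister's child-resistant cap by pressing it down while turning it anticlockwise, lift it off and stand it open side down on the bare worktop, then stand the weight upright on the middle of the scale's pan. Leave the bigger weight and the brass bush where they are.

Things in the scene. Friction and masses are not known exactly. Their poses are not given: they have to be found in the camera images.
- canister: Low grey round canister, 72 mm dia, shoulder 26 mm high, on a 92 mm square aluminium plate 6 mm thick, screwed to the worktop: it cannot move. Origin: centre of its underside, z up. Its neck (36 mm outer dia) rises to z = 46 mm; the seat in it, 29 mm wide, floor at z = 32 mm, holds the weight. Two ledges at the neck, +-38 degrees about its +x and -x, hold down the cap's two inner lugs.
- spring_ring (a joint): Steel ring round the neck under the cap's rim, sprung upward, in m: 0 fully up, -0.008 fully down; about -0.0015 under the closed cap, where it pushes up with 6 N; 11 N with the cap pressed 6 mm, the stop comes at 6.5 mm.
- cap: White plastic cap closed on the canister: 60 mm dia, 57 mm high, hollow 52 mm deep, 50 g, ribbed side, two moulded arrows on top showing the anticlockwise opening direction. Origin: centre of its open lower rim, z up through the closed top. Its two inner lugs lie on its +x and -x. Closed, its rim is 33 mm above the worktop and its x axis within 8 degrees of the canister's.
- cap_top (a point): Centre of the cap's flat top, 57 mm above its origin. Lock: unpressed, 4 mm teeth stop the cap after a few degrees and it cannot lift. Pressed down 5 to 6.5 mm and turned anticlockwise seen from above it passes under the teeth; from 55 to 125 degrees of turn (75 is good) it is free and lifts straight off. Clockwise is always blocked.
- weight: Small plain metal reference weight with a knob on top, 24 mm dia, 43 mm high, 100 g. Origin: centre of its flat underside, z up through the knob. It stands in the canister's seat under the cap, its underside 32 mm above the worktop, so that its upper 29 mm stand above the neck (the knob is the upper 13 mm or so, narrower than the body).
- scale: Flat grey bench scale, 150 mm (its x) by 120 mm (its y), top of the housing 25 mm high, display and two buttons at its -x end. Fixed. Origin: centre of its underside.
- pan (a point): Centre of the top face of the scale's round steel pan (100 mm dia, rigid, 32 mm above the worktop), 18 mm from the scale's origin along the scale's +x.
- big_weight: Bigger metal weight of the same form, 31 mm dia, 52 mm high, standing on the worktop behind the work; to be left alone. Origin: centre of its underside.
- bush: Flanged brass bush, 36 mm dia, 32 mm high, standing on the worktop; to be left alone. Origin: centre of its underside.

How it is judged:
By the outcome, as a careful person would: the job done as asked, in the order asked, and still so for the second after the job is handed in, with the robot touching nothing.
It also fails if it takes over 58 s, if anything falls off the work surface, if the arm or the gripper's body presses on something with over 40 N, if the wrist force passes 120 N, or if a joint passes its speed limit or range.

## Working session

There is one attempt and no reset: what is moved stays moved. The work goes in short steps, Python scripts to look and compute and a tool call to move; the robot and the scene stay as the last step left them, time stands still between calls to the robot, and variables do not carry over. Pictures are saved under pics/ and viewed, at most 10 in all, crops included, and the job is handed in when it is done.

```bash
ls; mkdir -p pics; python3 - <<'E'
from workcell import env
import cv2,numpy as np
s=env.get_state(); print(s)
ims=[]
for n in ["scene","top","wrist"]:
    c=env.read_camera(n); np.savez(f"c0_{n}.npz",**{k:np.array(v) for k,v in c.items()})
    print(n,c["K"],c["D"],c["R"],c["t"])
    cv2.imwrite(f"pics/{n}0.png",c["image"][:,:,::-1])
E
```

```text
pics
workcell.py
{'clock': 0.0, 'joint_pos': array([-1.31160605e+00,  3.13975358e-01,  4.49704407e-02,  1.30359143e+00,
       -5.37939334e-07,  1.43122033e+00]), 'qvel': array([ 0.00017843,  0.00101247, -0.00037089,  0.00079746,  0.00142238,
        0.00111587]), 'tau': array([ 1.05574174e-03, -4.80619168e+01,  2.98537087e+01,  1.90718420e-02,
        1.15253911e-04, -3.18922355e-07]), 'tcp_pos': array([ 0.22312943, -0.52937054,  0.22201964]), 'orientation': array([-8.98384161e-04,  9.80188547e-01,  1.98064644e-01, -5.40633943e-05]), 'wrist_force': array([0.52386712, 0.16037276, 0.07203924]), 'ft_torque': array([-0.01359218, -0.03673433,  0.0215531 ]), 'grip_force': 0.0, 'finger_gap': 0.08496089080440587}
scene [[353.32344616   0.         253.26744159]
 [  0.         353.32344616 197.30830536]
 [  0.           0.           1.        ]] [0.01576877 0.         0.         0.         0.        ] [[ 0.86126867 -0.50802058 -0.01146182]
 [-0.34182515 -0.56252591 -0.75280819]
 [ 0.37599448  0.65228805 -0.65814015]] [-0.51999594  0.27463005  0.67657575]
top [[359.38253371   0.         252.68547835]
 [  0.         359.38253371 192.17150912]
 [  0.           0.           1.        ]] [-0.08356845  0.          0.          0.          0.        ] [[-2.28096167e-02 -9.99739758e-01 -3.70003167e-04]
 [-9.95399532e-01  2.27450380e-02 -9.30722048e-02]
 [ 9.30563993e-02 -1.75464034e-03 -9.95659293e-01]] [0.02026215 0.62477562 0.87091365]
wrist [[288.25807407   0.         252.72789548]
 [  0.         288.25807407 189.01247053]
 [  0.           0.           1.        ]] [-0.03119793  0.          0.          0.          0.        ] [[ 0.38921777 -0.92114382 -0.00189552]
 [-0.87328838 -0.36965014  0.31737389]
 [-0.29304768 -0.12187222 -0.94829859]] [-0.5743299  -0.04174082  0.38095572]
```
View pics/scene0.png

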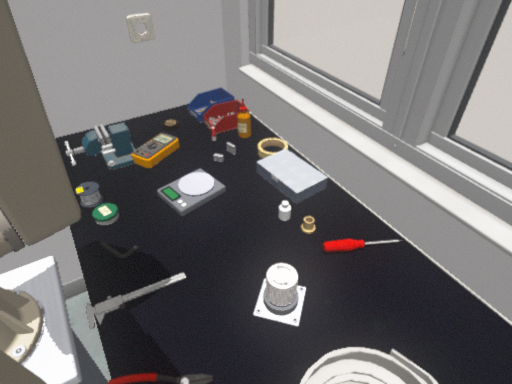

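View pics/top0.png

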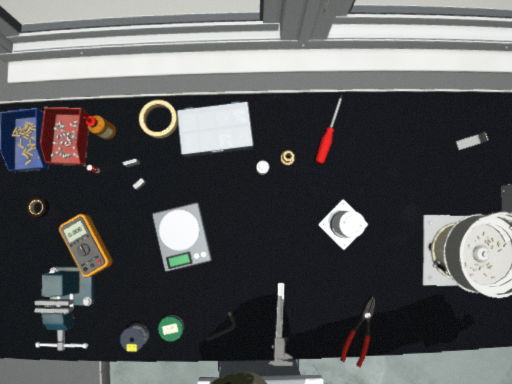

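The scene view shows the capped canister at about (281,288) and the scale at (192,190). In the top view the canister plate is at (344,224), the cap top near (350,222), the pan at (180,229), the big weight at (262,167) and the bush at (288,157).

```bash
cat > h.py <<'E'
import cv2,numpy as np
def load(f): return dict(np.load(f))
def ray(c,uv):
    p=cv2.undistortPoints(np.array(uv,float).reshape(-1,1,2),c["K"],c["D"]).reshape(-1,2)
    d=np.c_[p,np.ones(len(p))]@c["R"]; return -c["R"].T@c["t"],d
def onz(c,uv,z):
    o,d=ray(c,uv); return o+d*((z-o[2])/d[:,2])[:,None]
def tri(cs,uvs):
    A=np.zeros((3,3));b=np.zeros(3);L=[]
    for c,uv in zip(cs,uvs):
        o,d=ray(c,uv);d=d[0]/np.linalg.norm(d[0]);P=np.eye(3)-np.outer(d,d);A+=P;b+=P@o;L.append((P,o))
    X=np.linalg.solve(A,b); return X,[np.linalg.norm(P@(X-o))for P,o in L]
def proj(c,X):
    return cv2.projectPoints(np.array(X,float).reshape(-1,1,3),cv2.Rodrigues(c["R"])[0],c["t"],c["K"],c["D"])[0].reshape(-1,2)
E
python3 - <<'E'
from h import *
t=load("c0_top.npz")["image"];s=load("c0_scene.npz")["image"]
r=lambda i,x,y,w,h,f:cv2.resize(i[y:y+h,x:x+w,::-1],None,fx=f,fy=f,interpolation=cv2.INTER_CUBIC)
a=r(t,310,190,66,66,6);b=r(s,248,256,66,66,6)
c=r(t,147,198,66,66,6)[:200];d=r(s,155,160,80,60,6)
out=np.zeros((600,800,3),np.uint8)
out[:396,:396]=a;out[:396,400:796]=b
out[400:,:266]=cv2.resize(r(t,147,198,70,78,4),(266,296))[:200]
out[400:,400:640]=cv2.resize(d,(240,180))[0:1].repeat(200,0)*0
out[400:580,400:640]=cv2.resize(d,(240,180))
cv2.imwrite("pics/crop.png",out)
E
```

View pics/crop.png

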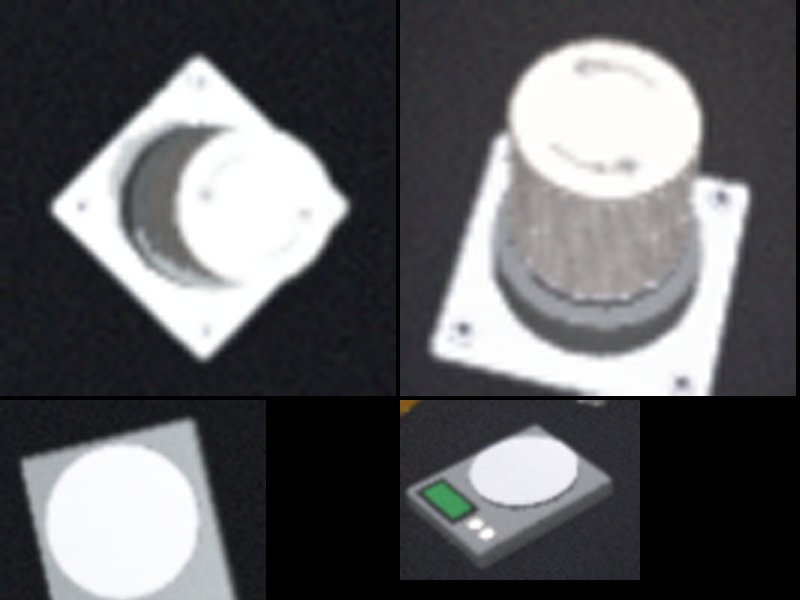

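The crop shows the plate as a diamond with corners at crop (198,55), (52,207), (203,360) and (350,207). The cap top centre is at crop (255,206) in the top view and (604,118) in the scene view. The pan is a clean white disc.

```bash
python3 - <<'E'
from h import *
t=load("c0_top.npz");s=load("c0_scene.npz")
def blob(im,x,y,w,h,th):
    g=im["image"][y:y+h,x:x+w].min(2); g=cv2.resize(g,None,fx=4,fy=4,interpolation=cv2.INTER_CUBIC)
    m=cv2.morphologyEx((g>th).astype(np.uint8),cv2.MORPH_OPEN,np.ones((9,9)))
    cs,_=cv2.findContours(m,0,2);c=max(cs,key=cv2.contourArea)
    e=cv2.fitEllipse(cv2.convexHull(c));return ((e[0][0]+.5)/4-.5+x,(e[0][1]+.5)/4-.5+y),e[1][0]/4,e[1][1]/4
ct=(255/6+310-.4,206/6+190-.4)
for th in(225,240,250):
  e=blob(s,264,258,36,36,th);print("cap scene",e,tri([t,s],[ct,e[0]]))
cs=(204/6+248-.4,118/6+256-.4);print(cs,tri([t,s],[ct,cs]))
for th in(200,220,235):
  a=blob(t,150,200,60,55,th);b=blob(s,170,165,50,40,th);print("pan",a,b,tri([t,s],[a[0],b[0]]))
pc=np.array([(198,55),(52,207),(203,360),(350,207)])/6+[310,190]-.4
P=onz(t,pc,.006);print("plate",P.round(4),P.mean(0),np.degrees(np.arctan2(*(P[0]-P[1])[[1,0]])), [np.linalg.norm(P[i]-P[i-1]) for i in range(4)])
for n,u in(("big",(262,167)),("bush",(288,157))):print(n,onz(t,[u],.04))
E
```

```text
cap scene ((281.86168479919434, 275.66895294189453), 25.170190811157227, 30.833003997802734) (array([ 0.53833095, -0.22342321,  0.08899911]), [np.float64(0.0015928109308739075), np.float64(0.0015928109308739646)])
cap scene ((281.8873825073242, 275.69214248657227), 24.55500602722168, 30.466520309448242) (array([ 0.53834955, -0.22344993,  0.08893989]), [np.float64(0.001571621007755468), np.float64(0.0015716210077555204)])
cap scene ((281.8859615325928, 275.55448150634766), 22.99219512939453, 30.384275436401367) (array([ 0.53836501, -0.22336863,  0.08926275]), [np.float64(0.0015548071046966618), np.float64(0.001554807104696889)])
(281.6, 275.2666666666667) (array([ 0.53816168, -0.2230542 ,  0.08999111]), [np.float64(0.001786531523440316), np.float64(0.0017865315234405438)])
pan ((178.78094482421875, 229.63730812072754), 40.666019439697266, 41.23069763183594) ((195.82346534729004, 182.9935417175293), 22.003881454467773, 35.870025634765625) (array([0.53413258, 0.19234923, 0.03145687]), [np.float64(0.001551472731176286), np.float64(0.001551472731176251)])
pan ((178.7359504699707, 229.6148
[... 225 characters left out ...]
0.0014953889405141618)])
pan ((178.73688125610352, 229.55103874206543), 38.9981803894043, 39.747169494628906) ((198.1982650756836, 182.0746364593506), 20.412370681762695, 28.99431037902832) (array([0.53734059, 0.19056222, 0.03447558]), [np.float64(0.001671546317558595), np.float64(0.0016715463175583025)])
plate [[ 0.6049 -0.2254  0.006 ]
 [ 0.5414 -0.1598  0.006 ]
 [ 0.4749 -0.222   0.006 ]
 [ 0.538  -0.2885  0.006 ]] [ 0.53980947 -0.22393104  0.006     ] -45.97274061932557 [np.float64(0.09189979034035169), np.float64(0.09125704275532702), np.float64(0.09112273085765071), np.float64(0.09162968423140919)]
big [[ 0.68650356 -0.01862402  0.04      ]]
bush [[ 0.71036469 -0.08429668  0.04      ]]
```

Call:
{"op": "pendant", "data": {"ticks": [{"d": [0.05, -0.02, 0]}, {"d": [0.108, -0.04, 0]}, {"d": [0.166, -0.062, 0]}, {"d": [0.224, -0.085, 0]}, {"d": [0.282, -0.108, 0]}, {"d": [0.34, -0.131, 0]}, {"d": [0.390, -0.152, 0]}, {"d": [0.41, -0.159, 0]}]}}

```text
clock: 1.15
tcp_pos: [0.5408, -0.2216, 0.2225]
orientation: [-0.0, 0.98, 0.2, -0.0]
wrist_force: [-0.5, 0.9, 0.7]
finger_gap: 0.0857
grip_force: 0.0
```

Call:
{"op": "pendant", "data": {"ticks": [{}, {}]}}

```text
clock: 1.4
tcp_pos: [0.5386, -0.225, 0.2227]
orientation: [-0.0, 0.98, 0.198, -0.0]
wrist_force: [0.2, -0.4, -0.3]
finger_gap: 0.0856
grip_force: 0.0
```

```bash
cat >> h.py <<'E'
from scipy.spatial.transform import Rotation as Ro
def delta(s,X):
    q=s["orientation"];R=Ro.from_quat(q[[1,2,3,0]]);return R.inv().apply(np.array(X)-s["tcp_pos"])
def snap(env,n,f):
    c=env.read_camera(n);c={k:np.array(v) for k,v in c.items()};np.savez(f"{f}.npz",**c);cv2.imwrite(f"pics/{f}.png",c["image"][:,:,::-1]);return c
E
python3 - <<'E'
from h import *
from workcell import env
s=env.get_state();print(s["tcp_pos"],s["orientation"],s["joint_pos"],s["wrist_force"]);print(delta(s,[.539,-.2237,.2]))
c=snap(env,"wrist","w1");print(proj(c,[.539,-.2237,.09]))
E
```

```text
[ 0.53856014 -0.22500171  0.22265405] [-8.75973239e-06  9.80289017e-01  1.97568282e-01 -4.65222712e-04] [-5.32913895e-01  3.31001302e-01  7.03735440e-02  1.31087251e+00
 -6.08692164e-04  2.21092556e+00] [ 0.23538927 -0.35433548 -0.32141353]
[ 0.00093032 -0.00102516  0.02265342]
[[251.53657579 175.8063469 ]]
```

View pics/w1.png

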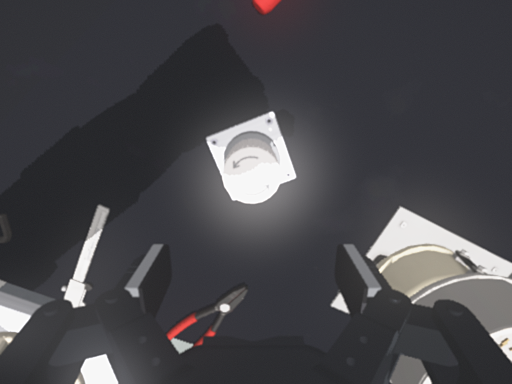

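The wrist view shows the cap top at about (251,175). The prediction was (251.5,175.8), so the pose is confirmed. I'll descend and grip.

Call:
{"op": "pendant", "data": {"ticks": [{"d": [0.001, -0.001, 0.05]}, {"d": [0.001, -0.001, 0.095]}, {"d": [0.001, -0.001, 0.13]}, {"d": [0.001, -0.001, 0.15]}, {"d": [0.001, -0.001, 0.157]}, {"d": [0.001, -0.001, 0.157]}], "finger_gap": 0.085}}

```text
clock: 2.2
tcp_pos: [0.5394, -0.2237, 0.0661]
orientation: [0.0, 0.98, 0.197, -0.0]
wrist_force: [0.2, -0.1, -0.4]
finger_gap: 0.0851
grip_force: 0.0
```

Call:
{"op": "pendant", "data": {"ticks": [{}, {}, {}, {}, {}, {}], "finger_gap": 0.05, "grip_n": 80}}

```text
clock: 2.95
tcp_pos: [0.5406, -0.2233, 0.0675]
orientation: [0.001, 0.98, 0.198, 0.001]
wrist_force: [-0.4, 1.4, 6.2]
finger_gap: 0.0567
grip_force: 83.6
```

Call:
{"op": "pendant", "data": {"ticks": [{"d": [0, 0, 0.003]}, {"d": [0, 0, 0.006]}, {"d": [0, 0, 0.006]}, {"d": [0, 0, 0.006]}]}}

```text
clock: 3.45
tcp_pos: [0.5406, -0.2233, 0.0622]
orientation: [0.001, 0.98, 0.198, 0.001]
wrist_force: [-2.5, 1.3, 10.7]
finger_gap: 0.0569
grip_force: 84.2
```

```bash
python3 - <<'E'
from h import *
from workcell import env
c=snap(env,"scene","s2");s=env.get_state();print(s["tcp_pos"],s["ft_torque"],s["wrist_force"],s["finger_gap"])
cv2.imwrite("pics/s2c.png",cv2.resize(c["image"][210:330,220:350,::-1],None,fx=5,fy=5,interpolation=cv2.INTER_CUBIC))
E
```

```text
[ 0.54063601 -0.22325503  0.06221814] [ 0.32062101  0.61381208 -0.00684176] [-2.87748471  2.04706718 10.34214888] 0.0571351696650388
```

View pics/s2c.png

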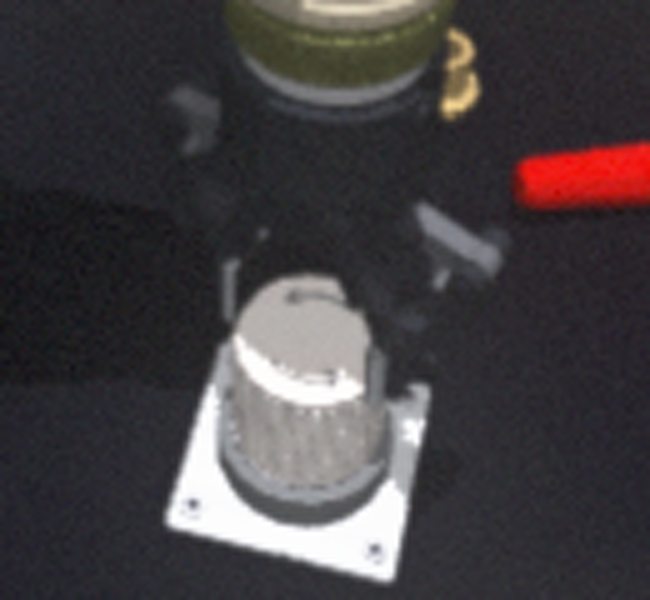

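The cap is held between the pads and pressed about 5.4 mm at 10.5 N, with its arrows at crop (295,296) and (325,378). I'll press a little more and turn.

Call:
{"op": "pendant", "data": {"ticks": [{"d": [0, 0, 0.0006]}, {"d": [0, 0, 0.0006], "rotvec": [0, 0, -0.1]}, {"d": [0, 0, 0.0006], "rotvec": [0, 0, -0.22]}]}}

```text
clock: 3.88
tcp_pos: [0.5417, -0.2238, 0.0621]
orientation: [0.002, 0.952, 0.306, 0.002]
wrist_force: [0.0, 1.4, 9.4]
finger_gap: 0.0568
grip_force: 84.2
```

Call:
{"op": "pendant", "data": {"ticks": [{"rotvec": [0, 0, -0.16]}, {"rotvec": [0, 0, -0.32]}, {"rotvec": [0, 0, -0.48]}, {"rotvec": [0, 0, -0.64]}, {"rotvec": [0, 0, -0.8]}, {"rotvec": [0, 0, -0.96]}, {"rotvec": [0, 0, -1.09]}, {"rotvec": [0, 0, -1.09]}]}}

```text
clock: 4.88
tcp_pos: [0.5408, -0.2223, 0.0616]
orientation: [0.001, 0.656, 0.755, 0.001]
wrist_force: [-2.1, 4.6, 10.4]
finger_gap: 0.0569
grip_force: 84.2
```

```bash
python3 - <<'E'
from h import *
from workcell import env
c=snap(env,"scene","s3");s=env.get_state();print(s["tcp_pos"],s["ft_torque"],s["wrist_force"],s["finger_gap"])
i=lambda c:cv2.resize(c["image"][250:310,255:315,::-1],None,fx=6,fy=6,interpolation=cv2.INTER_CUBIC)
cv2.imwrite("pics/s3c.png",np.hstack([i(load("c0_scene.npz")),i(c)]))
E
```

```text
[ 0.54076327 -0.22230388  0.06153422] [0.8466216  0.4779102  0.21632058] [-2.19575603  4.02337931 10.61416614] 0.056803929564810264
```

View pics/s3c.png

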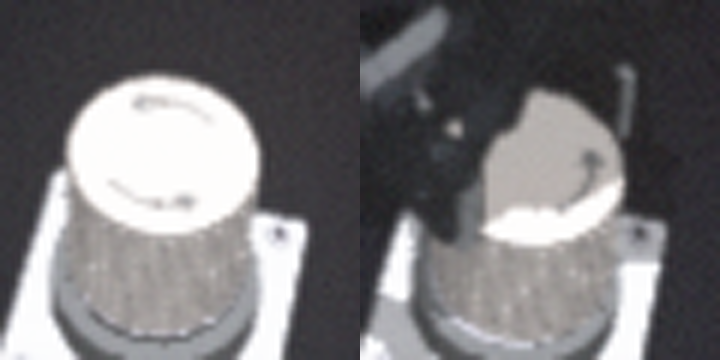

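The lower arrow has moved from (182,202) to (590,158), about 75° anticlockwise, so the cap turned with the gripper. Now lift.

Call:
{"op": "pendant", "data": {"ticks": [{"d": [0, 0, -0.006]}, {"d": [0, 0, -0.012]}, {"d": [0, 0, -0.02]}, {"d": [0, 0, -0.02]}]}}

```text
clock: 5.42
tcp_pos: [0.5406, -0.2239, 0.0802]
orientation: [0.001, 0.657, 0.754, -0.0]
wrist_force: [-0.0, -0.3, 0.3]
finger_gap: 0.057
grip_force: 88.5
```

Call:
{"op": "pendant", "data": {"ticks": [{"d": [0, 0, -0.03]}, {"d": [0, 0, -0.065]}, {"d": [0.02, 0.002, -0.075]}, {"d": [0.07, 0.007, -0.075]}, {"d": [0.12, 0.012, -0.075]}, {"d": [0.165, 0.015, -0.075]}, {"d": [0.19, 0.018, -0.075]}, {"d": [0.2, 0.018, -0.075]}]}}

```text
clock: 6.42
tcp_pos: [0.5293, -0.0202, 0.1535]
orientation: [-0.0, 0.656, 0.755, -0.0]
wrist_force: [-0.0, -0.9, -0.3]
finger_gap: 0.0566
grip_force: 88.4
```

Call:
{"op": "pendant", "data": {"ticks": [{}, {}]}}

```text
clock: 6.68
tcp_pos: [0.5303, -0.0231, 0.1541]
orientation: [0.0, 0.657, 0.754, -0.0]
wrist_force: [0.6, -0.2, -0.6]
finger_gap: 0.057
grip_force: 88.4
```

```bash
python3 - <<'E'
from h import *
from workcell import env
s=env.get_state();print(s["tcp_pos"],s["joint_pos"],s["wrist_force"])
c=snap(env,"scene","s4");t=snap(env,"top","t4")
x,y=map(int,proj(c,s["tcp_pos"])[0]);X,Y=map(int,proj(t,[.541,-.223,.07])[0])
i=lambda c,x,y:cv2.resize(c["image"][y:y+64,x:x+64,::-1],None,fx=6,fy=6,interpolation=cv2.INTER_CUBIC)
print(x-32,y-32,X-32,Y-32)
cv2.imwrite("pics/s4c.png",np.hstack([i(c,x-32,y-24),i(t,X-32,Y-32)]))
E
```

```text
[ 0.53029875 -0.02310145  0.15407054] [-1.94533995e-01  2.59133543e-01 -1.98930965e-01  1.11266916e+00
 -4.99051603e-04  1.23922461e+00] [ 0.6490192  -0.19863415 -0.61590495]
196 160 317 191
```

View pics/s4c.png

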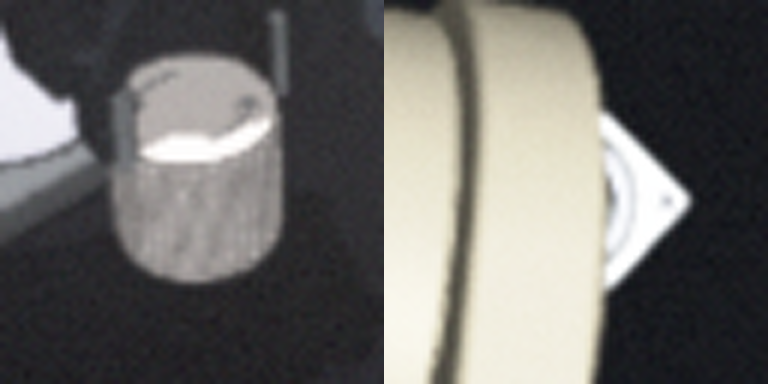

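The cap hangs level in the fingers, with its rim bottom at crop (195,280). The arm hides the canister in the top view. Lower and creep to contact.

Call:
{"op": "pendant", "data": {"ticks": [{"d": [0, 0, 0.05]}, {"d": [0, 0, 0.09]}, {"d": [0, 0, 0.108]}, {"d": [0, 0, 0.113]}, {"d": [0, 0, 0.116]}, {"d": [0, 0, 0.116]}]}}

```text
clock: 7.52
tcp_pos: [0.531, -0.0227, 0.0391]
orientation: [0.001, 0.657, 0.754, 0.0]
wrist_force: [-0.4, -1.3, -0.7]
finger_gap: 0.0568
grip_force: 88.4
```

Call:
{"op": "pendant", "data": {"ticks": [{"d": [0, 0, 0.002]}, {"d": [0, 0, 0.0035]}, {"d": [0, 0, 0.0035]}]}}

```text
clock: 7.9
tcp_pos: [0.5306, -0.0224, 0.0352]
orientation: [0.001, 0.657, 0.754, 0.0]
wrist_force: [-0.6, -0.5, 1.7]
finger_gap: 0.0565
grip_force: 88.6
```

Call:
{"op": "pendant", "data": {"ticks": [{"d": [0, 0, 0.001]}, {"d": [0, 0, 0.001]}]}}

```text
clock: 8.15
tcp_pos: [0.5306, -0.0225, 0.0352]
orientation: [0.001, 0.657, 0.754, 0.0]
wrist_force: [-3.1, 0.6, 9.4]
finger_gap: 0.0571
grip_force: 89.6
```

Call:
{"op": "pendant", "data": {"ticks": [{"d": [0, 0, 0.0005]}, {"d": [0, 0, 0.0005]}]}}

```text
clock: 8.4
tcp_pos: [0.5306, -0.0225, 0.0351]
orientation: [0.001, 0.657, 0.754, 0.0]
wrist_force: [-5.0, -0.6, 14.2]
finger_gap: 0.0568
grip_force: 90.1
```

Call:
{"op": "pendant", "data": {"ticks": [{"d": [0, 0, -0.0015]}, {"d": [0, 0, -0.0015]}, {"d": [0, 0, -0.0015]}, {"d": [0, 0, -0.0015]}, {"d": [0, 0, -0.0015]}], "finger_gap": 0.085}}

```text
clock: 9.02
tcp_pos: [0.5301, -0.0223, 0.0346]
orientation: [-0.0, 0.657, 0.754, -0.0]
wrist_force: [-0.3, -0.2, -0.2]
finger_gap: 0.085
grip_force: 0.0
```

Call:
{"op": "pendant", "data": {"ticks": [{"d": [0, 0, -0.02]}, {"d": [0, 0, -0.06]}, {"d": [0, 0, -0.11]}, {"d": [-0.015, -0.002, -0.15]}, {"d": [-0.06, -0.006, -0.165]}, {"d": [-0.12, -0.012, -0.165]}, {"d": [-0.175, -0.017, -0.165]}, {"d": [-0.2, -0.0195, -0.165]}]}}

```text
clock: 10.02
tcp_pos: [0.5383, -0.2258, 0.1995]
orientation: [0.0, 0.658, 0.753, -0.0]
wrist_force: [0.2, -1.3, -0.1]
finger_gap: 0.0848
grip_force: 0.0
```

Call:
{"op": "pendant", "data": {"ticks": [{}, {}]}}

```text
clock: 10.28
tcp_pos: [0.5382, -0.222, 0.1996]
orientation: [-0.001, 0.656, 0.754, 0.0]
wrist_force: [-0.1, -0.2, -0.5]
finger_gap: 0.085
grip_force: 0.0
```

```bash
python3 - <<'E'
from h import *
from workcell import env
s=env.get_state();print(s["tcp_pos"],s["joint_pos"])
c=snap(env,"wrist","w5");d=snap(env,"scene","s5");t=snap(env,"top","t5")
for z in(.026,.046,.075):print(z,proj(c,[.5395,-.2236,z]),proj(d,[.5395,-.2236,z]))
o=np.zeros((600,800,3),np.uint8)
r=lambda i,x,y,w,h,f:cv2.resize(i["image"][y:y+h,x:x+w,::-1],None,fx=f,fy=f,interpolation=cv2.INTER_CUBIC)
x,y=proj(c,[.5395,-.2236,.06])[0].astype(int)-[33,33];print("w crop",x,y)
o[:396,:396]=r(c,x,y,66,66,6);o[:396,400:796]=r(d,248,256,66,66,6)
o[400:600,:200]=r(d,185,180,100,100,2);o[400:600,210:410]=r(t,215,190,100,100,2)
cv2.imwrite("pics/m5.png",o)
E
```

```text
[ 0.53816841 -0.22195149  0.19958062] [-5.29271346e-01  3.35151882e-01  1.97461208e-02  1.25648211e+00
  4.55736930e-04  9.02817268e-01]
0.026 [[253.54320914 168.50442402]] [[281.88426814 294.29930972]]
0.046 [[253.57243518 173.04257456]] [[282.30067133 288.52874459]]
0.075 [[253.62162811 180.68628577]] [[282.93317572 279.77130861]]
w crop 220 143
```

View pics/m5.png

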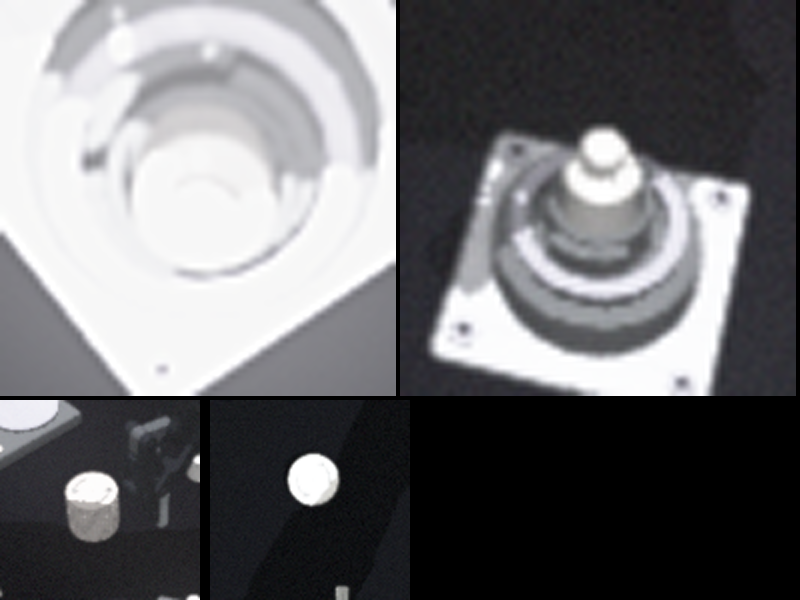

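The wrist crop shows the weight's shoulder disc centred at (204,202), and the scene crop shows its shoulder at about (602,181) and knob at (604,148). The cap stands upright, open side down, at about (0.53,-0.02).

```bash
python3 - <<'E'
from h import *
c=load("w5.npz");d=load("s5.npz")
a=(220+204/6-.4,143+202/6-.4)
print(tri([c,d],[a,(248+202/6-.4,256+181/6-.4)]), onz(c,[a],.062))
print(proj(c,[.5395,-.2236,.062]),proj(d,[.5395,-.2236,.062]),a)
E
```

```text
(array([ 0.53827109, -0.22356513,  0.05664365]), [np.float64(0.0014676559473124464), np.float64(0.0014676559473123729)]) [[ 0.53937713 -0.22272089  0.062     ]]
[[253.59846579 177.08646568]] [[282.64528848 283.75611654]] (253.6, 176.26666666666665)
```

Call:
{"op": "pendant", "data": {"ticks": [{"d": [-0.001, 0.001, 0]}, {"d": [-0.001, 0.001, 0.03]}, {"d": [-0.001, 0.001, 0.07]}, {"d": [-0.001, 0.001, 0.1]}, {"d": [-0.001, 0.001, 0.115]}, {"d": [-0.001, 0.001, 0.122]}, {"d": [-0.001, 0.001, 0.1256]}, {"d": [-0.001, 0.001, 0.1256]}], "finger_gap": 0.036, "grip_n": 40}}

```text
clock: 11.42
tcp_pos: [0.5401, -0.2242, 0.075]
orientation: [0.001, 0.657, 0.754, 0.0]
wrist_force: [0.2, -0.1, 0.1]
finger_gap: 0.0361
grip_force: 0.0
```

Call:
{"op": "pendant", "data": {"ticks": [{}]}}

```text
clock: 11.55
tcp_pos: [0.5401, -0.2243, 0.0751]
orientation: [0.001, 0.657, 0.754, 0.0]
wrist_force: [0.1, 0.4, 0.5]
finger_gap: 0.0357
grip_force: 0.0
```

```bash
python3 - <<'E'
from h import *
from workcell import env
s=env.get_state();print(s["tcp_pos"],s["wrist_force"],delta(s,[.539,-.2232,.074]))
d=snap(env,"scene","s6");c=snap(env,"wrist","w6")
r=lambda i,x,y,w,h,f:cv2.resize(i["image"][y:y+h,x:x+w,::-1],None,fx=f,fy=f,interpolation=cv2.INTER_CUBIC)
x,y=proj(c,[.5395,-.2236,.06])[0].astype(int);print(x,y);y=min(y,310)
cv2.imwrite("pics/m6.png",np.hstack([r(d,248,256,66,66,6),cv2.resize(c["image"][y-100:y+66,x-83:x+83,::-1],(396,396))]))
E
```

```text
[ 0.54011855 -0.2242922   0.07509586] [0.06031139 0.43641861 0.53433887] [ 0.00123685 -0.00095904  0.00109334]
251 226
```

View pics/m6.png

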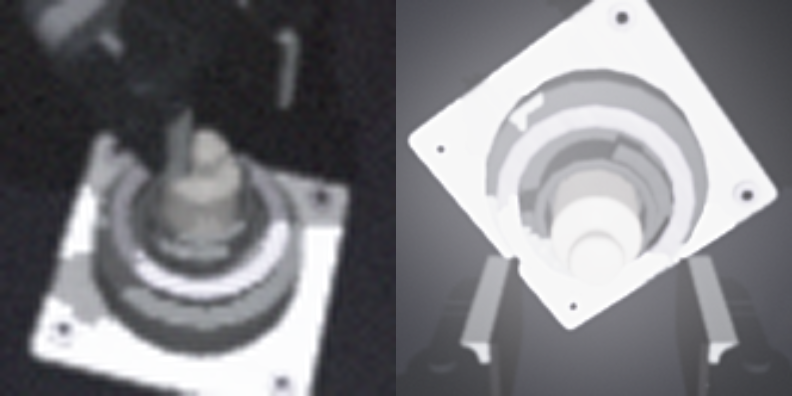

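The weight is centred between the pads: weight at (597,245), pad midline at about x = 600. The fingertips are clear of the neck. Go 3 mm lower and grip.

Call:
{"op": "pendant", "data": {"ticks": [{"d": [0.001, -0.001, 0.003]}, {"d": [0.001, -0.001, 0.003]}]}}

```text
clock: 11.9
tcp_pos: [0.5381, -0.2229, 0.071]
orientation: [-0.0, 0.657, 0.754, -0.0]
wrist_force: [0.5, -0.9, -0.2]
finger_gap: 0.0362
grip_force: 0.0
```

Call:
{"op": "pendant", "data": {"ticks": [{}, {}, {}, {}], "finger_gap": 0.015, "grip_n": 40}}

```text
clock: 12.4
tcp_pos: [0.5384, -0.2231, 0.0712]
orientation: [0.0, 0.657, 0.754, -0.0]
wrist_force: [0.1, -0.1, 0.0]
finger_gap: 0.0152
grip_force: 0.0
```

```bash
python3 - <<'E'
from h import *
from workcell import env
d=snap(env,"scene","s7");c=snap(env,"wrist","w7")
r=lambda i,x,y,w,h,f:cv2.resize(i["image"][y:y+h,x:x+w,::-1],None,fx=f,fy=f,interpolation=cv2.INTER_CUBIC)
x,y=proj(c,[.539,-.2233,.06])[0].astype(int)
cv2.imwrite("pics/m7.png",np.hstack([r(d,248,256,66,66,6),cv2.resize(c["image"][y-60:y+60,x-60:x+60,::-1],(396,396))]))
E
```

```text
(no output)
```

View pics/m7.png

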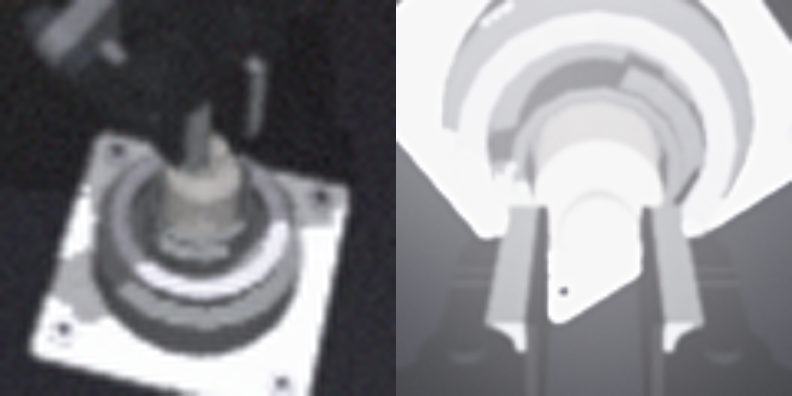

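The scene view shows the fingers straddling the knob just above the shoulder. The wrist view shows the pad tip corners at (548,205) and (642,205) and the weight's shoulder centred near (598,200), so the pads closed around the narrower knob without gripping. I'll work out where the tips really are.

```bash
python3 - <<'E'
from h import *
from workcell import env
c=load("w7.npz");s=env.get_state();q=s["orientation"];R=Ro.from_quat(q[[1,2,3,0]])
x,y=proj(c,[.539,-.2233,.06])[0].astype(int)
g=lambda X:((proj(c,X)-[x,y]+60)*3.3+[396,0]).round(0).tolist()
for z in(0,.006,.012,.018,.022,.028):print(z,g(s["tcp_pos"]+R.apply([[.011,-.0076,z],[.011,.0076,z]])))
for z in(.046,.062,.075):print(z,g([.539,-.2233,z]))
c=load("w6.npz");x,y=proj(c,[.5395,-.2236,.06])[0].astype(int)
# m6: pads corners at 36mm gap, TCP (.5401,-.2243,.0751)
f=396/166
for z in(0,.006,.012,.018,.022,.028):print(z,((proj(c,np.array([.5401,-.2243,.0751])+R.apply([[.011,-.018,z],[.011,.018,z]]))-[x-83,y-100])*f+[396,0]).round(0).tolist())
E
```

```text
0 [[547.0, 171.0], [635.0, 171.0]]
0.006 [[549.0, 157.0], [633.0, 157.0]]
0.012 [[550.0, 143.0], [632.0, 144.0]]
0.018 [[552.0, 131.0], [631.0, 131.0]]
0.022 [[553.0, 123.0], [630.0, 123.0]]
0.028 [[554.0, 112.0], [629.0, 112.0]]
0.046 [[594.0, 169.0]]
0.062 [[594.0, 205.0]]
0.075 [[594.0, 239.0]]
0 [[522.0, 229.0], [672.0, 229.0]]
0.006 [[525.0, 219.0], [669.0, 219.0]]
0.012 [[527.0, 209.0], [667.0, 209.0]]
0.018 [[529.0, 200.0], [665.0, 200.0]]
0.022 [[531.0, 194.0], [663.0, 194.0]]
0.028 [[533.0, 186.0], [661.0, 186.0]]
```

```bash
python3 - <<'E'
from h import *
d=load("s7.npz");c=load("w7.npz")
for uv in((190,172),(210,172)):
    o,v=ray(d,[(248+uv[0]/6-.4,256+uv[1]/6-.4)]);v=v[0]
    for x in(.52,.526,.5315): print(uv,x,(o+v*(x-o[0])/v[0]).round(4))
x,y=proj(c,[.539,-.2233,.06])[0].astype(int)
# wrist left finger: inner corner, plane x=.531
for uv in((548,205),(510,205),(525,345)):
    o,v=ray(c,[((uv[0]-396)/3.3+x-60,uv[1]/3.3+y-60)]);v=v[0]
    print(uv,[(o+v*(z-o[2])/v[2]).round(4).tolist() for z in(.049,.055,.06,.065,.07,.08)])
# brightness samples across finger in scene crop
g=d["image"][256:300,270:295].mean(2).astype(int);print(g[18:34])
E
```

```text
(190, 172) 0.52 [ 0.52   -0.2389  0.0933]
(190, 172) 0.526 [ 0.526  -0.2308  0.079 ]
(190, 172) 0.5315 [ 0.5315 -0.2234  0.066 ]
(210, 172) 0.52 [ 0.52   -0.2489  0.1056]
(210, 172) 0.526 [ 0.526  -0.2411  0.0916]
(210, 172) 0.5315 [ 0.5315 -0.234   0.0789]
(548, 205) [[0.5307, -0.2312, 0.049], [0.5306, -0.2281, 0.055], [0.5305, -0.2256, 0.06], [0.5304, -0.223, 0.065], [0.5303, -0.2204, 0.07], [0.5301, -0.2153, 0.08]]
(510, 205) [[0.523, -0.2323, 0.049], [0.5232, -0.2292, 0.055], [0.5233, -0.2266, 0.06], [0.5235, -0.224, 0.065], [0.5236, -0.2214, 0.07], [0.5239, -0.2162, 0.08]]
(525, 345) [[0.5299, -0.265, 0.049], [0.5298, -0.2608, 0.055], [0.5297, -0.2572, 0.06], [0.5297, -0.2537, 0.065], [0.5296, -0.2502, 0.07], [0.5295, -0.2431, 0.08]]
[[ 43  43  44  43  44  42  41  42  42  48  66  85  89  52  38  41  33  34
   40  64  97  79  40  34  31]
 [ 46  45  47  59  52  39  46  40  50  74  97 101  94  47  33  37  36  34
   47  70  97  77  39  36  32]
 [ 44  43  45  51  44  40  42  43  52  77 104 106  94  49  33  37  34  35
   43  69  93  66  37  34  36]
 [ 42  43  42  43  45  39  42  39  5
[... 629 characters left out ...]
93 103 102 104 109 142 147 157 158 128
  103 112 107  81  60  49  42]
 [145 149 144 129 112 120 147 126 130 116 114 128 134 143 160 168 169 156
  102 105 138 138 110  93  89]
 [145 140 121  96  95 114 159 164 162 152 145 149 154 154 169 172 175 157
  104  97 140 147 142 137 157]
 [138 118  83  82  88 109 144 169 173 172 174 180 179 177 176 177 173 156
   99 100 129 141 143 133 142]
 [124  79  74  86  82 101 132 159 168 176 181 184 184 180 178 171 161 130
   90  89  95 129 145 142 128]
 [ 99  75  84  87  81 102 120 133 152 168 175 182 181 176 172 163 141 107
   82  85  72  99 144 151 139]
 [ 84  87  85  90  85 104 122 128 134 148 154 165 166 154 143 130 123 102
   81  90  78  80 130 151 144]]
```

```bash
python3 - <<'E'
from h import *
d=load("s7.npz")
for z in(.049,.06,.07,.08,.085):
  print(z,((proj(d,[[.5305,-.212,z],[.5305,-.234,z],[.523,-.212,z],[.523,-.234,z]])-[248,256]+.4)*6).round(0).tolist())
E
```

```text
0.049 [[166.0, 179.0], [204.0, 228.0], [148.0, 189.0], [184.0, 238.0]]
0.06 [[167.0, 159.0], [205.0, 208.0], [148.0, 169.0], [186.0, 218.0]]
0.07 [[168.0, 141.0], [206.0, 190.0], [149.0, 151.0], [187.0, 200.0]]
0.08 [[169.0, 122.0], [208.0, 171.0], [150.0, 132.0], [188.0, 182.0]]
0.085 [[170.0, 113.0], [208.0, 162.0], [150.0, 122.0], [188.0, 172.0]]
```

Both views put the fingertips at z of about 0.08, roughly 9 mm behind the reported TCP and not 22 mm ahead of it. The tips are therefore still above the knob. I'll open to 36 mm and go about 30 mm lower, watching the force.

Call:
{"op": "pendant", "data": {"ticks": [{}, {}, {"d": [0.0005, 0, 0.006]}, {"d": [0.0005, 0, 0.012]}, {"d": [0.0005, 0, 0.018]}, {"d": [0.0005, 0, 0.02]}, {"d": [0.0005, 0, 0.02]}], "finger_gap": 0.036, "grip_n": 40}}

```text
clock: 13.38
tcp_pos: [0.5382, -0.2225, 0.0509]
orientation: [-0.0, 0.657, 0.754, -0.0]
wrist_force: [0.2, -1.0, -0.1]
finger_gap: 0.0361
grip_force: 0.0
```

Call:
{"op": "pendant", "data": {"ticks": [{"d": [0, 0, 0.003]}, {"d": [0, 0, 0.006]}, {"d": [0, 0, 0.006]}]}}

```text
clock: 13.75
tcp_pos: [0.5381, -0.2225, 0.0449]
orientation: [-0.0, 0.657, 0.754, -0.0]
wrist_force: [-0.8, -0.4, 0.6]
finger_gap: 0.0358
grip_force: 0.0
```

```bash
python3 - <<'E'
from h import *
from workcell import env
s=env.get_state();print(s["tcp_pos"],s["wrist_force"],s["finger_gap"])
c=snap(env,"wrist","w8");q=s["orientation"];R=Ro.from_quat(q[[1,2,3,0]])
for n,p in(("tip-10",s["tcp_pos"]+R.apply([.011,-.018,-.010])),("shoulder",[.539,-.2233,.062])):print(n,proj(c,p))
g=c["image"].mean(2).astype(int);u,v=proj(c,s["tcp_pos"]+R.apply([.011,-.021,-.010]))[0].astype(int);print(u,v,[g[v-24:v+16,u+k].tolist() for k in(-4,0,4)])
E
```

```text
[ 0.53813222 -0.22248109  0.04491133] [-0.84946201 -0.40273437  0.60748671] 0.03582940627995596
tip-10 [[218.95299937 229.54111298]]
shoulder [[253.45055138 255.76323649]]
213 229 [[183, 183, 183, 183, 182, 182, 181, 182, 186, 200, 216, 224, 231, 234, 235, 236, 236, 236, 237, 237, 237, 237, 237, 236, 235, 236, 242, 248, 244, 198, 174, 177, 177, 177, 177, 177, 177, 176, 176, 176], [185, 197, 215, 225, 232, 235, 236, 236, 237, 237, 237, 236, 236, 235, 235, 235, 235, 234, 235, 235, 235, 235, 236, 236, 237, 238, 238, 231, 209, 181, 177, 180, 179, 176, 176, 173, 165, 157, 148, 140], [236, 237, 236, 236, 236, 235, 235, 234, 235, 236, 236, 236, 236, 235, 226, 209, 193, 185, 175, 167, 157, 149, 142, 136, 133, 131, 133, 132, 122, 114, 110, 110, 110, 109, 109, 108, 109, 109, 108, 107]]
```

Call:
{"op": "pendant", "data": {"ticks": [{"d": [0, 0, 0.003]}, {"d": [0, 0, 0.0055]}, {"d": [0, 0, 0.0055]}]}}

```text
clock: 14.18
tcp_pos: [0.5381, -0.2225, 0.0394]
orientation: [-0.0, 0.657, 0.754, -0.0]
wrist_force: [0.6, -0.5, -0.6]
finger_gap: 0.0361
grip_force: 0.0
```

Call:
{"op": "pendant", "data": {"ticks": [{}, {}, {}, {}], "finger_gap": 0.015, "grip_n": 40}}

```text
clock: 14.68
tcp_pos: [0.5384, -0.2227, 0.0398]
orientation: [0.0, 0.657, 0.754, -0.0]
wrist_force: [0.2, 0.3, 1.6]
finger_gap: 0.022
grip_force: 39.3
```

Call:
{"op": "pendant", "data": {"ticks": [{"d": [0, 0, -0.005]}, {"d": [0, 0, -0.015]}, {"d": [0, 0, -0.03]}, {"d": [0, 0, -0.05]}, {"d": [0, 0, -0.07]}, {"d": [0, 0, -0.09]}, {"d": [0, 0, -0.09]}, {"d": [0, 0, -0.09]}], "grip_n": 55}}

```text
clock: 15.68
tcp_pos: [0.5382, -0.2225, 0.1295]
orientation: [-0.0, 0.657, 0.754, -0.0]
wrist_force: [0.4, 0.2, -0.6]
finger_gap: 0.0212
grip_force: 53.9
```

Call:
{"op": "pendant", "data": {"ticks": [{"d": [0.02, 0.0025, 0]}, {"d": [0.06, 0.0077, 0]}, {"d": [0.11, 0.014, 0]}, {"d": [0.16, 0.0204, 0]}, {"d": [0.21, 0.0268, 0]}, {"d": [0.25, 0.0319, 0]}, {"d": [0.27, 0.0344, 0]}, {"d": [0.27, 0.0344, 0]}]}}

```text
clock: 16.68
tcp_pos: [0.5339, 0.052, 0.1289]
orientation: [-0.001, 0.655, 0.755, -0.001]
wrist_force: [-0.5, 0.5, -0.5]
finger_gap: 0.0213
grip_force: 53.9
```

Call:
{"op": "pendant", "data": {"ticks": [{}]}}

```text
clock: 16.8
tcp_pos: [0.5347, 0.0497, 0.1292]
orientation: [-0.0, 0.656, 0.754, -0.0]
wrist_force: [-0.7, -0.3, -0.8]
finger_gap: 0.0213
grip_force: 53.9
```

```bash
python3 - <<'E'
from h import *
from workcell import env
s=env.get_state();print(s["tcp_pos"],s["wrist_force"],s["finger_gap"],s["grip_force"])
c=snap(env,"wrist","w9");d=snap(env,"scene","s9")
p=[.5342,.1924,.0315];print(proj(c,p),proj(c,np.array(p)+[.05,0,0]))
h,sat,v=cv2.split(cv2.cvtColor(c["image"],cv2.COLOR_RGB2HSV))
for th in(170,190,210,225):
  m=((v>th)&(sat<40)).astype(np.uint8)
  cs,_=cv2.findContours(m,0,1)
  for k in sorted(cs,key=cv2.contourArea)[-3:]:
    if len(k)>20 : print(th,cv2.contourArea(k),cv2.boundingRect(k),cv2.fitEllipse(cv2.convexHull(k)))
E
```

```text
[0.53465171 0.04972583 0.12919131] [-0.73908338 -0.31910037 -0.81489332] 0.02134219262834974 53.91631272621453
[[277.87073304  11.07270817]] [[341.77946706  21.63876276]]
170 1973.0 (230, 239, 43, 61) ((247.75115966796875, 268.8890686035156), (46.775726318359375, 65.29850769042969), 29.671260833740234)
170 5088.0 (457, 74, 55, 189) ((447.9768981933594, 263.81927490234375), (18.502233505249023, 25.930376052856445), 0.0)
170 8608.5 (203, 0, 145, 79) ((277.8819580078125, 12.32918930053711), (126.4842529296875, 155.73667907714844), 120.898681640625)
190 1251.5 (0, 227, 114, 34) ((53.466949462890625, 243.1415252685547), (13.29241752
[... 357 characters left out ...]
91357422), (14.342989921569824, 156.84365844726562), 101.02535247802734)
210 4848.0 (458, 76, 54, 186) ((451.60467529296875, 266.3332214355469), (15.345000267028809, 22.61150550842285), 0.0)
210 5060.5 (214, 0, 132, 53) ((277.79718017578125, 4.628608703613281), (95.65770721435547, 142.84689331054688), 110.79167938232422)
225 775.5 (0, 228, 113, 33) ((59.335601806640625, 244.5145721435547), (13.236270904541016, 187.3950653076172), 100.92729949951172)
225 4734.0 (458, 77, 54, 185) ((449.3890380859375, 261.7115783691406), (10.038969039916992, 14.02553939819336), 0.0)
225 4937.0 (214, 0, 131, 52) ((278.3060607910156, 5.620330810546875), (87.95692443847656, 140.9730224609375), 109.04283142089844)
```

Call:
{"op": "pendant", "data": {"ticks": [{"d": [0.03, 0.004, 0]}, {"d": [0.075, 0.0104, 0]}, {"d": [0.115, 0.016, 0]}, {"d": [0.137, 0.019, 0]}, {"d": [0.142, 0.0197, 0]}, {"d": [0.142, 0.0197, 0]}, {"d": [0.142, 0.0197, 0]}]}}

```text
clock: 17.77
tcp_pos: [0.5354, 0.1917, 0.1296]
orientation: [0.0, 0.657, 0.754, -0.0]
wrist_force: [0.3, -0.2, -0.9]
finger_gap: 0.0218
grip_force: 53.9
```

Call:
{"op": "pendant", "data": {"ticks": [{"d": [0, 0, 0.02]}, {"d": [0, 0, 0.045]}, {"d": [0, 0, 0.065]}, {"d": [0, 0, 0.077]}, {"d": [0, 0, 0.084]}, {"d": [0, 0, 0.084]}]}}

```text
clock: 18.52
tcp_pos: [0.5353, 0.1926, 0.0456]
orientation: [-0.0, 0.657, 0.754, -0.0]
wrist_force: [-0.9, 0.8, -0.8]
finger_gap: 0.0213
grip_force: 54.0
```

```bash
python3 - <<'E'
from h import *
from workcell import env
s=env.get_state();print(s["tcp_pos"],s["wrist_force"],s["finger_gap"])
d=snap(env,"scene","s10")
# mask of weight vs pan hard; print column of values under the tip
p=s["tcp_pos"];b=proj(d,[p[0],p[1]-.0006,p[2]-.0078])[0];a=proj(d,[p[0],p[1],.0315])[0];print(b,a)
v=d["image"].mean(2).astype(int);u,w=a.astype(int);print(u-16,w-26);print(v[w-26:w+10,u-16:u+18:1])
E
```

```text
[0.5352712  0.19262798 0.04560701] [-0.89330654  0.79753412 -0.83065049] 0.02131761827722351
[196.54553615 181.11203495] [196.7245783  182.77338684]
180 156
[[ 40  44  35 ...  42  45  76]
 [ 41  45  37 ...  42  46  64]
 [ 43  39  42 ...  39  47  68]
 ...
 [133 144 163 ... 122 127 151]
 [118 155 194 ... 126 149 153]
 [109 156 209 ... 152 153 152]]
```

Centred over the pan. Creep down to contact.

Call:
{"op": "pendant", "data": {"ticks": [{"d": [0, 0, 0.002]}, {"d": [0, 0, 0.004]}, {"d": [0, 0, 0.0055]}, {"d": [0, 0, 0.0055]}]}}

```text
clock: 19.08
tcp_pos: [0.5352, 0.1929, 0.0401]
orientation: [0.0, 0.657, 0.754, -0.0]
wrist_force: [1.2, -0.2, -0.9]
finger_gap: 0.0215
grip_force: 54.0
```

Call:
{"op": "pendant", "data": {"ticks": [{"d": [0, 0, 0.0008]}, {"d": [0, 0, 0.0008]}]}}

```text
clock: 19.32
tcp_pos: [0.5353, 0.193, 0.0399]
orientation: [0.0, 0.657, 0.754, 0.0]
wrist_force: [-1.9, 0.9, 4.0]
finger_gap: 0.0217
grip_force: 54.5
```

Call:
{"op": "pendant", "data": {"ticks": [{"d": [0, 0, -0.0004]}, {"d": [0, 0, -0.0004]}, {"d": [0, 0, -0.0004]}, {"d": [0, 0, -0.0004]}], "finger_gap": 0.06}}

```text
clock: 19.82
tcp_pos: [0.5353, 0.1929, 0.0397]
orientation: [0.0, 0.657, 0.754, -0.0]
wrist_force: [-0.3, 0.3, 0.5]
finger_gap: 0.06
grip_force: 0.0
```

Call:
{"op": "pendant", "data": {"ticks": [{"d": [0, 0, -0.01]}, {"d": [0, 0, -0.03]}, {"d": [0, 0, -0.06]}, {"d": [0, 0, -0.1]}, {"d": [-0.05, 0, -0.13]}, {"d": [-0.1, 0, -0.13]}, {"d": [-0.12, 0, -0.13]}, {"d": [-0.12, 0, -0.13]}]}}

```text
clock: 20.82
tcp_pos: [0.5518, 0.073, 0.17]
orientation: [-0.0, 0.658, 0.753, 0.0]
wrist_force: [-0.7, 0.8, 0.0]
finger_gap: 0.0603
grip_force: 0.0
```

Call:
{"op": "pendant", "data": {"ticks": [{}]}}

```text
clock: 20.95
tcp_pos: [0.5514, 0.0748, 0.1696]
orientation: [-0.0, 0.656, 0.754, -0.0]
wrist_force: [-0.1, 0.3, -0.4]
finger_gap: 0.0601
grip_force: 0.0
```

```bash
python3 - <<'E'
from h import *
from workcell import env
s=env.get_state();print(s["tcp_pos"],s["wrist_force"])
d=snap(env,"scene","s11");c=snap(env,"wrist","w11");t=snap(env,"top","t11")
P=[[.5353,.1924,.032],[.5353,.1924,.075],[.5353-.012*.861,.1924+.012*.508,.05],[.5353+.012*.861,.1924-.012*.508,.05]]
print(proj(d,P).round(1).tolist(),proj(c,P).round(1).tolist())
a=load("c0_scene.npz")
df=np.abs(d["image"].astype(int)-a["image"]).max(2)[150:200,175:220]
m=cv2.morphologyEx((df>25).astype(np.uint8),cv2.MORPH_OPEN,np.ones((2,2)))
for r in range(0,50):print("".join(".#"[k] for k in m[r]))
for n,z in(("cap",.057),):
  g=(d["image"].min(2)>140).astype(np.uint8);u,v=proj(d,[.5306,-.0225,z])[0].astype(int);k=g[v-25:v+40,u-25:u+25]
  for r in k[::2]:print("".join(".#"[q] for q in r))
E
```

```text
[0.55139152 0.07483185 0.1695835 ] [-0.09685796  0.34687887 -0.37006639]
[[196.7, 182.7], [194.9, 170.2], [191.6, 177.6], [200.3, 177.5]] [[253.1, 51.0], [253.1, 43.3], [242.0, 38.5], [263.9, 57.5]]
............................###..............
............................###..............
............................###..............
............................####.............
............................####.............
............................####.............
.............................###.............
.............................###.............
.............................###.............
.............................###.....
[... 2831 characters left out ...]
...###########...#######.............
.................###################..............
...............###.######..#########..............
...............###..###..###########..............
.................###...#########...#..............
...................############.#.................
.......................######.....................
..................................................
..................................................
..................................................
..................................................
..................................................
..................................................
..................................................
```

The silhouette shows the weight upright with its knob on top, centred within about 1 mm. The cap stands on the worktop and the robot is clear.

```bash
python3 -c "
from workcell import env
print(env.hand_in())"
```

```text
the job is handed in; nothing more can be done
None
```

I handed the job in at about 21 s: the cap is off and standing open side down on the worktop, and the small weight is upright on the pan, within about 1–2 mm of its centre; the bigger weight and the bush were not approached, and no verdict came back.

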